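Fit the inspection cover under the lip of a gear casing

ROBOT

A 6-joint arm with a two-finger parallel gripper is mounted at the origin on the work surface. World frame = base frame: x ahead of the robot, y to its left, z up, the work surface at z = 0. Lengths are in m, angles in rad, forces in N, time in s.
With the tool pointing down it reaches from about 0.35 to 0.775 m from the base axis. Payload 5.5 kg.
Tool frame: the origin (TCP) lies midway between the tips of the shut fingers; the grasp point (between the pads) lies 19 mm behind it; z points along the fingers, x is the direction in which the jaws open and shut, and the axes are right-handed (so a half turn about z gives the same grasp; the last joint's range is limited). The gripper opens to 85 mm and grips with 20 to 120 N. Pads are 22 mm wide; open, the fingers measure 114 mm over their backs; the gripper's body (76 mm by 85 mm) begins 54 mm behind the grasp point. The pads swing forward as they close: fully open they stand 13 mm farther back than shut.
Start: joints at [1.099, 0.313, 0.046, 1.304, 0, 1.431], TCP at [0.187, 0.544, 0.209] pointing down, gripper open.
Joint ranges: [-2.76, 2.76], [-0.86, 1.69], [-1.03, 1.26], [-2.2, 2.34], [-1.47, 1.5], [-3.14, 3.14]. Speed limits (rad/s): [2.57, 2.57, 3.14, 3.14, 3.14, 3.14].

INTERFACE

Orientations are given as [roll, pitch, yaw] about the fixed x, y, z axes, in that order (R = Rz(yaw) Ry(pitch) Rx(roll)).
In Python, from workcell import sensors, eyes, sign_off gives the robot as it stands.
- The arm moves only by the tool servo_tool, never from a script. Its argument "motion" is a list of rows, each a list of 7 numbers: the closure, from 0 (fully open) to 1 (shut), then the shift along the tool's x, y, z in cm, then the turn, a rotation vector about the tool's x, y, z in rad. A call has 1 to 12 rows; each row is the pose to reach, as a shift and turn from the pose commanded when the call began, along the tool's axes at that moment; what a row does not reach only later rows make up. A row lasts 1/12 s, in which the tool goes at most 41.7 mm and 7.16 degrees, less where a joint would pass 70% of its speed; a pose out of reach is approached as far as the arm can. A call with a gripper value outside its range is refused whole. The fingers move at their own pace and stop on an object; the grip force is fixed at half the most. Time passes only in rows, so rows that repeat a pose let the fingers close. It gives the time, the measured TCP pose, the force and the opening at its end, in the units of the state.
- sensors.state(): the state, without advancing time (a new reading comes with each control period).
- eyes.grab_frame(name): name is "scene" or "top" or "wrist"; returns a dict with "frame" (420x560x3 uint8, red, green, blue), "range_z" (420x560 float32, m along the optical axis (not along the pixel's ray), 0 where there is no reading), "camera_matrix" (3x3 intrinsics, pixels), "D" ([k1, k2, p1, p2, k3] as OpenCV has them; the pictures are not rectified), "eye" and "orientation" of the camera in the world; the wrist camera has in their place "hand_eye" (4x4, takes a point from camera to tool coordinates, whose origin is the TCP and whose axes are the tool frame's). Camera axes: x right, y down, z forward; pixel columns grow to the right and rows downward; lengths in m; the calibration is good to about 2 mm. A picture is of the moment at which its call begins: read the wrist's pose just before it.
- sign_off(): hands the job in, once; it reports no verdict.
The state is a dict: "time": time; "q": joint angles; "joint_vel": joint speeds; "effort": joint torques, N m; "tool_pos": TCP position; "eef_rot": TCP orientation; "force": force on the tool from outside, world axes, zero at the start; "torque": the same for the moment, N m; "width": finger opening in m.
Only numpy, scipy, OpenCV 4.12 (cv2) and the standard library are available. Lean on these libraries where they do the work, as an engineer would, in place of code of your own. Each camera call takes 0.05 s, during which the arm holds its last target.

TASK

Fit the blue inspection cover into the recess in the sloping face of the grey gear casing, black grip outwards: tilt it so that one short edge goes under the yellow lip at the low end, then level it into the recess until it lies flat and fully home on the ledge, and let go. Leave the other things on the bench where they are.

Things in the scene. Friction and masses are not known exactly. Their poses are not given: they have to be found in the camera images.
- cover: Loose flat blue cover plate, 150 (its x) x 90 (its y) x 8 mm thick, about 0.3 kg, lying flat on the bench. Origin: centre of its underside, z up through the grip. Mid-top stands a black grip tab, 12 mm thick along x, 44 mm wide along y, its top 60 mm above the underside. Same both ways round: either short edge may go under the lip.
- cover_end_a (a point): Middle of the lower edge at the cover's +x short end (75 mm from the cover's origin)
- cover_end_b (a point): Middle of the lower edge at the cover's -x short end (75 mm from the cover's origin)
- casing: Grey gear casing, 230 (x) x 150 mm (y), on a fixed green stand (base 270 x 180 mm); its face slopes 18 degrees. Origin: centre of the recess, on the ledge surface where the cover's underside must rest, 125 mm above the bench. x runs up the slope, z square out of the face. Recess: 158 mm along x, 98 mm along y, ledge 24 mm wide at the ends, 17 at the sides. Side rims rise to z = 12 mm.
- lip_edge (a point): Middle of the lower free edge of the yellow lip (8 mm thick) at the low end of the recess; axes as the casing's. In the casing's frame at x = -61, z = 16 mm: the lip overhangs the recess's end wall (x = -79) by 18 mm, 16 mm above the ledge; its top is at z = 24 mm. The mouth left open is 140 mm long, so the cover goes in only tilted.
- high_rim (a point): Middle of the upper inner edge of the wall at the high end of the recess; axes as the casing's. In the casing's frame at x = 79, z = 24 mm.
- piston: Bystander: loose dark steel piston, 52 mm diameter, 50 mm tall, standing; origin at the centre of its underside
- wrench: Bystander: loose steel wrench, 170 mm long, lying along its own x; origin under its middle
- can: Bystander: loose red can, 66 mm diameter, 110 mm tall, standing; origin at the centre of its underside
Not all that is in view belongs to the job. There is more than one size of the cover; the one meant has the size given above.

How it is judged:
On the way:
1. one short edge of the cover is under the lip, near the ledge, while the cover is still tilted more than 4 degrees from the face (angle between the z axis of cover and the z axis of casing, either way round above 0.07 rad and ((x of cover_end_a in the frame of casing between -0.085 and -0.063 m and z of cover_end_a in the frame of casing between -0.006 and 0.012 m and y of cover_end_a in the frame of casing between -0.02 and 0.02 m) or (x of cover_end_b in the frame of casing between -0.085 and -0.063 m and z of cover_end_b in the frame of casing between -0.006 and 0.012 m and y of cover_end_b in the frame of casing between -0.02 and 0.02 m))), for 0.1 s.
At the end, for the whole second after the job is handed in: The cover lies in the recess, grip outwards, one edge under the lip: its underside on the ledge within 3 mm, parallel to the face within 2 degrees, its centre within 8 mm of the recess's centre along and across, released and at rest (angle between the z axis of cover and the z axis of casing, either way round below 0.035 rad and z of cover in the frame of casing between -0.003 and 0.003 m and x of cover in the frame of casing between -0.008 and 0.008 m and y of cover in the frame of casing between -0.008 and 0.008 m and angle between cover's own z axis and vertical below 0.6 rad and linear speed of cover below 0.02 m/s); the robot touches nothing.
It fails at once if the piston, wrench or can is moved more than 30 mm (distance of any of piston, wrench, can from where it was at the start of the episode above 0.03 m).
It also fails if it takes over 54 s, if anything falls off the work surface, if the arm or the gripper's body presses on something with over 40 N, if the wrist force passes 120 N, or if a joint passes its speed limit or range.

## Working session

There is one attempt and no reset: what is moved stays moved. The work goes in short steps, Python scripts to look and compute and a tool call to move; the robot and the scene stay as the last step left them, time stands still between calls to the robot, and variables do not carry over. Pictures are saved under pics/ and viewed, and the job is handed in when it is done.

Besides the shell and the picture viewer there is one more tool, called after "Request:" by a JSON object that holds its "op" and its "data", one argument or row to a line. servo_tool: Moves the arm, as the interface text tells. Its arguments: {"type":"object","properties":{"motion":{"type":"array","items":{"type":"array","items":{"type":"number"}}}},"required":["motion"]}

```bash
ls; mkdir -p pics; python3 - <<'E'
from workcell import sensors, eyes
import cv2,pickle
print(sensors.state())
for n in ["scene","top"]:
    f=eyes.grab_frame(n); pickle.dump(f,open(f"{n}0.pkl","wb"))
    cv2.imwrite(f"pics/{n}0.png",f["frame"][:,:,::-1])
    print(n,f["camera_matrix"],f["D"],f["eye"],f["orientation"])
E
```

```text
pics
{'time': 0.0, 'q': array([ 1.09935105e+00,  3.14005811e-01,  4.49848831e-02,  1.30359505e+00,
       -1.03210431e-05,  1.43120288e+00]), 'joint_vel': array([-0.00023371, -0.00052162, -0.00044991,  0.00154486, -0.00146507,
        0.00200708]), 'effort': array([-7.36981565e-04, -4.80623424e+01,  2.98535728e+01,  1.93189911e-02,
       -2.68145022e-04,  3.78600276e-06]), 'tool_pos': array([0.1870897 , 0.54313342, 0.20800824]), 'eef_rot': array([-3.14134969e+00,  1.80338977e-03,  1.23894472e+00]), 'force': array([0.13589406, 0.91399378, 0.28503672]), 'torque': array([ 0.05401953, -0.00747763, -0.04197668]), 'width': 0.08540005815180646}
scene [[433.15288676   0.         282.16826613]
 [  0.         433.15288676 212.40858921]
 [  0.           0.           1.        ]] [0.03803792 0.         0.         0.         0.        ] [ 1.09894153 -0.22072122  0.81189259] [-2.44649825e+00  3.00414390e-04  1.16186886e+00]
top [[382.02642883   0.         281.56639542]
 [  0.         382.02642883 211.60649159]
 [  0.           0.           1.        ]] [-0.00620489  0.          0.          0.          0.        ] [ 0.39705891 -0.0304254   0.94875503] [-2.91401596 -0.00718199 -1.47623355]
```

View pics/scene0.png

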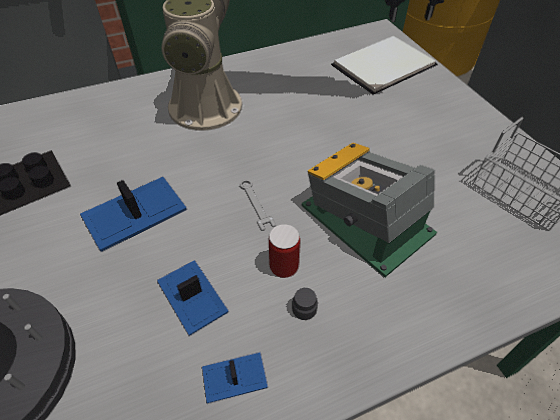

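View pics/top0.png

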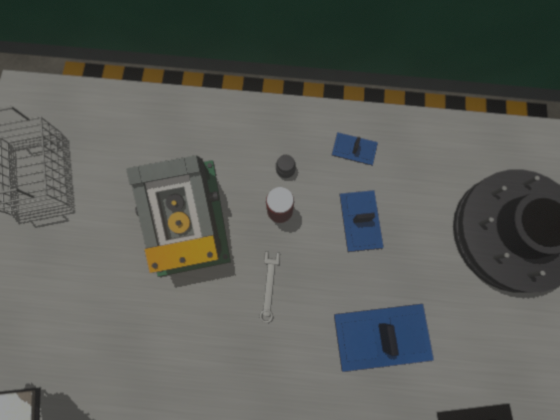

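The scene view shows the casing at about (370,200) with its yellow lip at (338,160), and three blue covers at (133,212), (192,296) and (235,377). In the top view those covers are at (383,337), (362,221) and (355,149), and the casing is at (180,215). Next I'll measure sizes and poses.

```bash
cat > h.py <<'E'
import numpy as np,cv2,pickle
from scipy.spatial.transform import Rotation as R
def rot(e): return R.from_euler('xyz',e).as_matrix()
def rays(f,px,T=None):
    px=np.asarray(px,float).reshape(-1,1,2)
    u=cv2.undistortPoints(px,f["camera_matrix"],np.array(f["D"]))[:,0]
    d=np.c_[u,np.ones(len(u))]
    if T is None: return np.array(f["eye"]),d@rot(f["orientation"]).T
    return T[:3,3],d@T[:3,:3].T
def onz(f,px,z,T=None):
    o,d=rays(f,px,T); return o+d*((z-o[2])/d[:,2])[:,None]
def cloud(f,T=None):
    h,w=f["range_z"].shape
    uv=np.stack(np.meshgrid(np.arange(w),np.arange(h)),-1).reshape(-1,2)
    o,d=rays(f,uv,T); return (o+d*f["range_z"].reshape(-1,1)).reshape(h,w,3)
def hsv(f): return cv2.cvtColor(f["frame"],cv2.COLOR_RGB2HSV)
E
python3 - <<'E'
from h import *
for n in ["scene","top"]:
    f=pickle.load(open(n+"0.pkl","rb")); H=hsv(f); C=cloud(f)
    print(n)
    m=((H[...,0]>100)&(H[...,0]<125)&(H[...,1]>120)&(H[...,2]>50)).astype(np.uint8)
    m=cv2.morphologyEx(m,cv2.MORPH_CLOSE,np.ones((3,3)))
    for c in cv2.findContours(m,0,1)[0]:
        if cv2.contourArea(c)<300: continue
        P=onz(f,c[:,0],0.008)[:,:2]; mm=np.zeros_like(m); cv2.drawContours(mm,[c],-1,1,-1)
        (cx,cy),(w,h),a=cv2.minAreaRect((P*1000).astype(np.float32))
        print("blue px",c[:,0].mean(0),"c",cx,cy,"sz",w,h,"ang",a,"medz",np.median(C[(mm&m)>0][:,2]))
    m=((H[...,0]>15)&(H[...,0]<28)&(H[...,1]>170)&(H[...,2]>120)).astype(np.uint8)
    for c in cv2.findContours(m,0,1)[0]:
        if cv2.contourArea(c)<80: continue
        mm=np.zeros_like(m); cv2.drawContours(mm,[c],-1,1,-1); P=C[mm>0]
        print("yel px",c[:,0].mean(0),cv2.contourArea(c),np.median(P,0),cv2.boxPoints(cv2.minAreaRect(c)).tolist())
E
```

```text
scene
blue px [233.47027027 377.37837838] c 807.0659790039062 -190.4844970703125 sz 109.5240478515625 66.19219970703125 ang 80.53108215332031 medz 0.006705401477444639
blue px [191.57541899 297.16201117] c 614.1744384765625 -216.84619140625 sz 150.44398498535156 88.72481536865234 ang 11.425230979919434 medz 0.009429860920820876
blue px [131.97864769 212.65480427] c 337.5523681640625 -281.1548156738281 sz 135.7973175048828 215.5610809326172 ang 11.948884963989258 medz 0.012947196571398811
yel px [337.35151515 159.69090909] 713.5 [0.48100696 0.18834934 0.123592  ] [[308.00006103515625, 170.0000457763672], [361.03375244140625, 136.8539581298828], [369.57305908203125, 150.5168914794922], [316.53936767578125, 183.66297912597656]]
top
blue px [382.45936396 337.44876325] c 336.2212219238281 -282.7644348144531 sz 125.83721160888672 212.1195831298828 ang 11.936497688293457 medz 0.01267659028241741
blue px [360.94827586 220.8908046 ] c 611.7293090820312 -217.462646484375 sz 144.97915649414062 84.79786682128906 ang 11.129666328430176 medz 0.008829146033297763
blue px [354.65100671 148.99328859] c 803.0947875976562 -191.42483520507812 sz 104.5735855102539 61.197330474853516 ang 80.42829132080078 medz 0.006441959643793904
yel px [181.21714286 253.77714286] 1513.5 [0.47389627 0.18845833 0.12084564] [[145.3846435546875, 248.92306518554688], [212.50003051757812, 235.49998474121094], [217.15386962890625, 258.7691955566406], [150.03848266601562, 272.1922607421875]]
```

```bash
python3 - <<'E'
from h import *
f=pickle.load(open("top0.pkl","rb")); cv2.imwrite("pics/topcrop.png",cv2.resize(f["frame"][140:290,110:250,::-1],None,fx=5,fy=4,interpolation=2)[:600])
f=pickle.load(open("scene0.pkl","rb")); cv2.imwrite("pics/scenecrop.png",cv2.resize(f["frame"][130:280,290:450,::-1],None,fx=4,fy=4,interpolation=2)[:600])
E
```

```text
(no output)
```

View pics/topcrop.png

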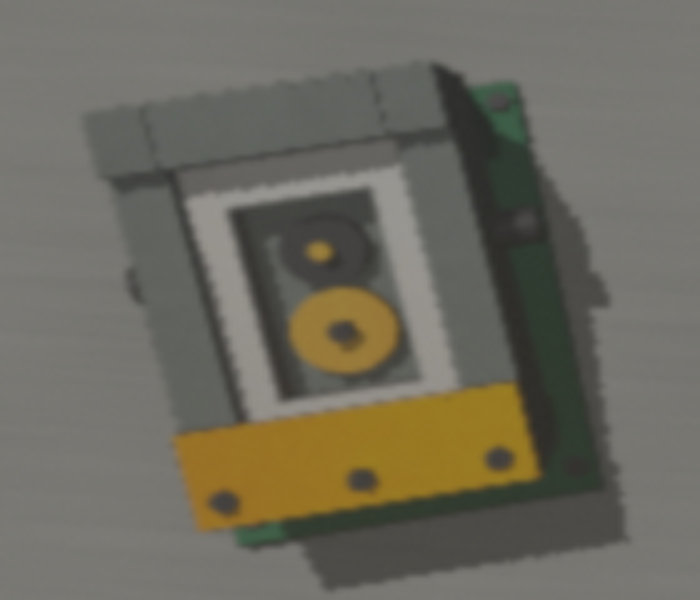

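View pics/scenecrop.png

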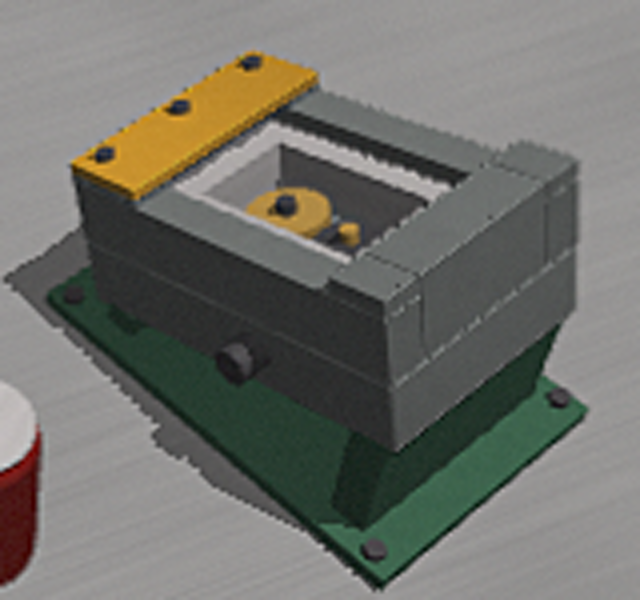

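```bash
python3 - <<'E'
from h import *
for n,roi in [("top",(150,280,120,235)),("scene",(130,260,300,445))]:
    f=pickle.load(open(n+"0.pkl","rb")); H=hsv(f); C=cloud(f)
    r0,r1,c0,c1=roi
    m=np.zeros(H.shape[:2],np.uint8); m[r0:r1,c0:c1]=((H[...,2]>140)&(H[...,1]<40))[r0:r1,c0:c1]
    k,l,st,ce=cv2.connectedComponentsWithStats(m,connectivity=4)
    cand=[i for i in range(1,k) if st[i,4]>100]
    for i in cand: print(n,st[i],np.median(C[l==i],0))
    i=min(cand,key=lambda i:abs(np.median(C[l==i][:,2])-0.125))
    P=C[l==i]; P=P[np.abs(P[:,2]-np.median(P[:,2]))<0.05]
    c=np.median(P,0)
    for _ in range(5):
        A=np.c_[P[:,:2],np.ones(len(P))]; s=np.linalg.lstsq(A,P[:,2],rcond=None)[0]; r=P[:,2]-A@s; P=P[np.abs(r)<max(.002,2*r.std())]
    nn=np.array([-s[0],-s[1],1]);nn/=np.linalg.norm(nn)
    print("plane n",nn,"tilt",np.degrees(np.arccos(nn[2])),"yaw uphill",np.degrees(np.arctan2(s[1],s[0])),len(P),r.std())
    # inner hole contour
    mm=(l==i).astype(np.uint8)
    cs,hi=cv2.findContours(mm,cv2.RETR_CCOMP,cv2.CHAIN_APPROX_NONE)
    hole=[c for c,h in zip(cs,hi[0]) if h[3]>=0 and cv2.contourArea(c)>300]
    vis=f["frame"][:,:,::-1].copy(); cv2.drawContours(vis,hole,-1,(0,0,255),1)
    cv2.imwrite(f"pics/hole_{n}.png",cv2.resize(vis[r0:r1,c0:c1],None,fx=4,fy=4,interpolation=0))
    for h in hole:
        o,d=rays(f,h[:,0]); p0=P.mean(0); t=((p0-o)@nn)/(d@nn); Q=o+d*t[:,None]
        xu=np.array([s[0],s[1],s[0]**2+s[1]**2]);xu/=np.linalg.norm(xu); yu=np.cross(nn,xu)
        q=np.c_[Q@xu,Q@yu]
        (a,b),(w,hh),ang=cv2.minAreaRect((q*1000).astype(np.float32))
        cen=xu*a/1000+yu*b/1000+nn*(p0@nn)
        print("hole centre",cen,"size",w,hh,ang)
E
```

```text
top [148 182  53  63 746] [0.56552387 0.20815165 0.12627088]
plane n [-0.28964392 -0.08810384  0.95307089] tilt 17.622683049670734 yaw uphill 16.918703807200405 646 0.0011308312935681616
hole centre [0.56080807 0.21671311 0.12476623] size 72.10999298095703 117.8055648803711 89.8229751586914
scene [ 300  130  145  130 5760] [0.38962487 0.38552776 0.00091927]
scene [334 161  69  35 399] [0.52594298 0.23174424 0.11600637]
scene [ 300  209   59   51 1358] [0.59810165 0.08767297 0.0007885 ]
plane n [-0.29510692 -0.09159724  0.95106354] tilt 17.998698198293482 yaw uphill 17.243644096238068 373 0.0008977639376219773
```

```bash
cat >> h.py <<'E'
def casing(c,yaw):
    T=np.eye(4); T[:3,:3]=R.from_euler('z',yaw,degrees=True).as_matrix()@R.from_euler('y',-18,degrees=True).as_matrix(); T[:3,3]=c; return T
def proj(f,P,T=None):
    if T is None: T=np.eye(4);T[:3,:3]=rot(f["orientation"]);T[:3,3]=f["eye"]
    q=(np.asarray(P)-T[:3,3])@T[:3,:3]
    return cv2.projectPoints(q.reshape(-1,1,3),np.zeros(3),np.zeros(3),f["camera_matrix"],np.array(f["D"]))[0][:,0]
def rect(x0,x1,y0,y1,z): return np.array([[x0,y0,z],[x1,y0,z],[x1,y1,z],[x0,y1,z]])/1000.
def tr(T,P): return P@T[:3,:3].T+T[:3,3]
def overlay(f,Pl,roi,fn,s=4,Tc=None):
    r0,r1,c0,c1=roi
    v=cv2.resize(f["frame"][r0:r1,c0:c1,::-1],None,fx=s,fy=s,interpolation=cv2.INTER_CUBIC)
    for P,col in Pl:
        q=((proj(f,P,Tc)-[c0,r0]+.5)*s).round().astype(np.int32)
        cv2.polylines(v,[q.reshape(-1,1,2)],True,col,1)
    cv2.imwrite(fn,v)
E
python3 - <<'E'
from h import *
T=casing([0.5608,0.2167,0.125],17)
L=[(tr(T,rect(-55,55,-32,32,0)),(0,0,255)),(tr(T,rect(-79,79,-49,49,0)),(255,0,0)),(tr(T,rect(-61,-61,-75,75,24)),(0,255,0)),(tr(T,rect(-61,-61,-49,49,16)),(0,255,255)),(tr(T,rect(79,79,-49,49,24)),(255,0,255)),(tr(T,rect(-61,79,-49,49,12)),(255,255,0)),(tr(T,rect(-61,115,-75,75,12)),(0,128,255))]
a=R.from_euler('z',11.3,degrees=True).as_matrix()
Tc=np.eye(4);Tc[:3,:3]=a;Tc[:3,3]=[0.6130,-0.2172,0]
M=[(tr(Tc,rect(-75,75,-45,45,8)),(0,0,255)),(tr(Tc,rect(-75,75,-45,45,0)),(0,255,0)),(tr(Tc,rect(-6,6,-22,22,60)),(0,255,255))]
for n,roi,r2 in [("top",(145,280,120,250),(180,260,330,400)),("scene",(130,280,300,445),(250,340,145,240))]:
    f=pickle.load(open(n+"0.pkl","rb")); overlay(f,L,roi,f"pics/ov_{n}.png"); overlay(f,M,r2,f"pics/ovc_{n}.png",6)
E
python3 -c "
import cv2,numpy as np
for k in ['ov','ovc']:
    a=cv2.imread(f'pics/{k}_top.png');b=cv2.imread(f'pics/{k}_scene.png');h=max(a.shape[0],b.shape[0])
    p=lambda i:cv2.copyMakeBorder(i,0,h-i.shape[0],0,0,0)
    o=np.hstack([p(a),p(b)]);s=min(800/o.shape[1],600/o.shape[0],1);cv2.imwrite(f'pics/{k}.png',cv2.resize(o,None,fx=s,fy=s))
"
```

```text
(no output)
```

View pics/ov_top.png

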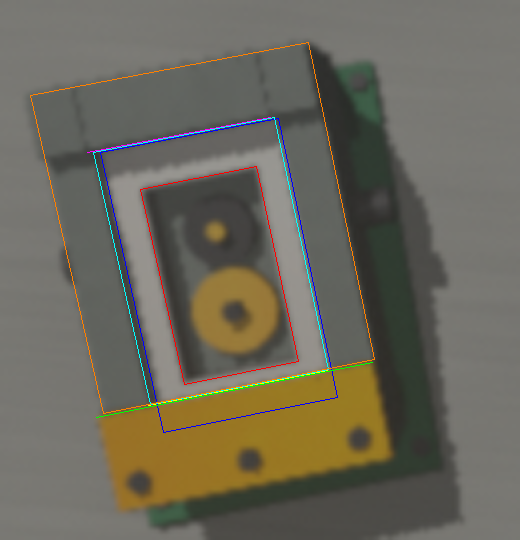

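View pics/ov_scene.png

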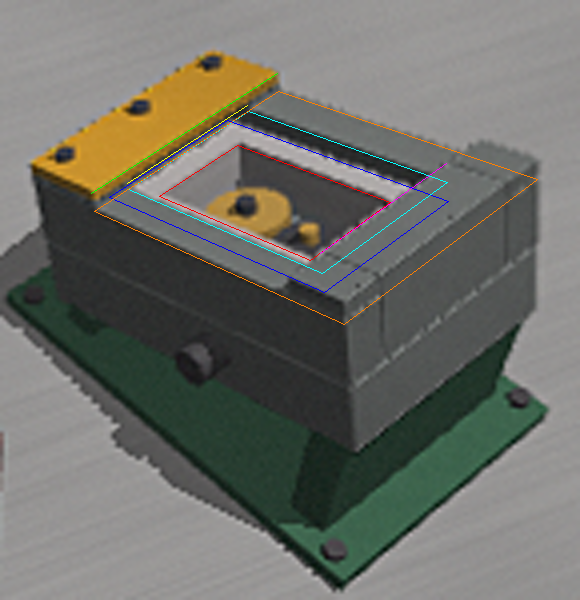

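View pics/ovc.png

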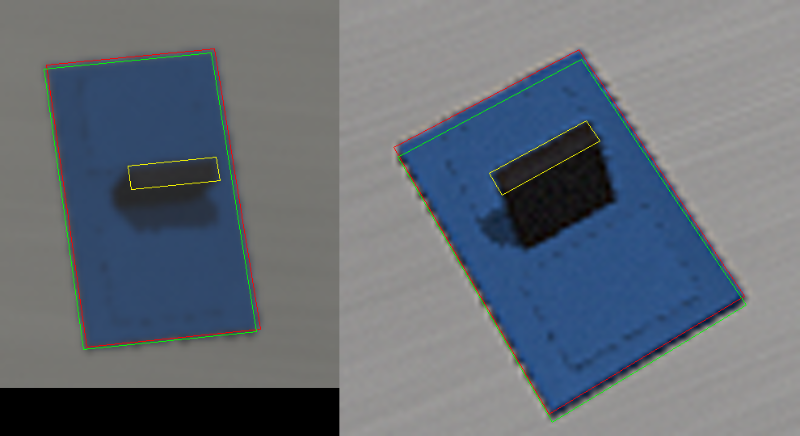

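The second-size cover measures about 150 x 88 mm and fits the model overlay in both views. Its centre is (0.613,-0.217) and its yaw 11.3°. The casing origin is at about (0.561,0.217,0.125), yaw 17°, with the ledge plane at 18°. I'll move above the cover.

```bash
cat >> h.py <<'E'
def state(): 
    from workcell import sensors; return sensors.state()
def pose(s):
    T=np.eye(4);T[:3,:3]=rot(s["eef_rot"]);T[:3,3]=s["tool_pos"];return T
def down(p,yaw):
    T=np.eye(4);T[:3,:3]=R.from_euler('z',yaw).as_matrix()@np.diag([1,-1,-1.]);T[:3,3]=p;return T
def delta(Tg,T0=None):
    if T0 is None: T0=pose(state())
    D=np.linalg.inv(T0)@Tg
    return np.round(D[:3,3]*100,2),np.round(R.from_matrix(D[:3,:3]).as_rotvec(),3)
E
python3 - <<'E'
from h import *
print(delta(down([.613,-.217,.2],.197)))
E
```

```text
(array([-58.  ,  65.03,   0.89]), array([1.000e-03, 2.000e-03, 1.042e+00]))
```

Request:
{"op": "servo_tool", "data": {
  "motion": [
    [0,-2.9,3.2,0,0,0,0.05],
    [0,-5.4,6.0,0,0,0,0.1],
    [0,-8.0,9.0,0,0,0,0.15],
    [0,-10.7,12.0,0,0,0,0.2],
    [0,-13.4,15.0,0,0,0,0.25],
    [0,-16,18,0,0,0,0.3],
    [0,-18.7,21,0,0,0,0.35],
    [0,-21.4,24,0,0,0,0.4],
    [0,-24,27,0,0,0,0.44],
    [0,-26.7,30,0,0,0,0.48],
    [0,-29.4,33,0,0,0,0.52],
    [0,-32,36,0,0,0,0.56]
  ]
}}

```text
time: 1.1
tool_pos: [0.4237, 0.1219, 0.2088]
eef_rot: [-3.141, 0.0, 0.677]
force: [-0.1, 0.7, -0.6]
width: 0.0854
```

```bash
python3 - <<'E'
from h import *
print(delta(down([.613,-.217,.2],.197)))
E
```

```text
(array([-6.47, 38.28,  0.87]), array([-0.  ,  0.  ,  0.48]))
```

Request:
{"op": "servo_tool", "data": {
  "motion": [
    [0,-0.6,3.5,0.1,0,0,0.05],
    [0,-1.2,7.0,0.2,0,0,0.1],
    [0,-1.8,10.5,0.3,0,0,0.15],
    [0,-2.4,14,0.4,0,0,0.2],
    [0,-3.0,17.5,0.5,0,0,0.25],
    [0,-3.6,21,0.6,0,0,0.3],
    [0,-4.2,24.5,0.7,0,0,0.35],
    [0,-4.8,28,0.8,0,0,0.4],
    [0,-5.4,32,0.9,0,0,0.44],
    [0,-6,35,0.9,0,0,0.48],
    [0,-6.3,37.5,0.9,0,0,0.48],
    [0,-6.4,38.2,0.9,0,0,0.48]
  ]
}}

```text
time: 2.1
tool_pos: [0.6146, -0.2173, 0.1982]
eef_rot: [3.141, 0.001, 0.196]
force: [0.4, -0.1, -0.5]
width: 0.0854
```

```bash
python3 - <<'E'
from h import *
from workcell import eyes
s=state(); f=eyes.grab_frame("wrist"); pickle.dump((s,f),open("w1.pkl","wb"))
cv2.imwrite("pics/w1.png",f["frame"][:,:,::-1]); T=pose(s); Tw=T@np.array(f["hand_eye"])
print(s["tool_pos"],s["eef_rot"],s["joint_vel"]); print(Tw)
H=hsv(f)
m=((H[...,0]>100)&(H[...,0]<125)&(H[...,1]>120)&(H[...,2]>50)).astype(np.uint8)
for c in cv2.findContours(m,0,1)[0]:
    if cv2.contourArea(c)<1000: continue
    P=onz(f,c[:,0],0.008,Tw)[:,:2]
    print(cv2.minAreaRect((P*1000).astype(np.float32)), c[:,0].min(0),c[:,0].max(0))
print(delta(down([.613,-.217,.027],.197)))
E
```

```text
[ 0.61464465 -0.21732562  0.19820105] [3.14133872e+00 6.01975379e-04 1.95733034e-01] [-0.0373063   0.09391801  0.15356512  0.0929864   0.0174429  -0.05334662]
[[ 9.80899275e-01  1.87820263e-01  5.05980315e-02  6.02232440e-01]
 [ 1.94516125e-01 -9.46732026e-01 -2.56635829e-01 -1.52732724e-01]
 [-2.98632105e-04  2.61576032e-01 -9.65182827e-01  3.62324951e-01]
 [ 0.00000000e+00  0.00000000e+00  0.00000000e+00  1.00000000e+00]]
((613.9202270507812, -216.99620056152344), (148.64337158203125, 87.56722259521484), 11.22244930267334) [216 150] [343 222]
((804.0157470703125, -190.7686767578125), (108.78675842285156, 65.81338500976562), 80.5294418334961) [394 145] [484 244]
((339.7040710449219, -281.5385437011719), (134.0741424560547, 215.1698455810547), 11.26807689666748) [  0 101] [113 276]
(array([-0.13,  0.  , 17.12]), array([-0.   ,  0.001, -0.001]))
```

View pics/w1.png

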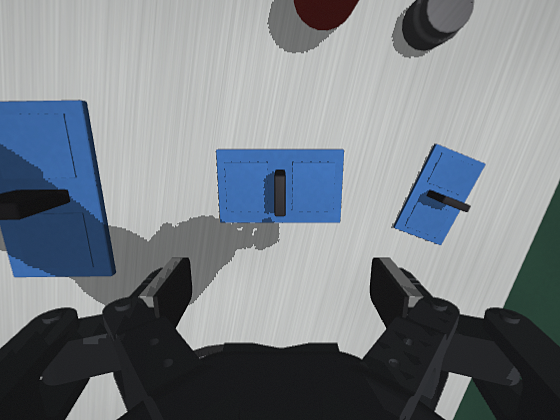

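The wrist view shows the cover's blue plate at columns 216–343, rows 150–222, with the tab at (280,193) between the fingers. Its measured centre is (0.614,-0.217), yaw 11.2°. I'll descend and grip.

Request:
{"op": "servo_tool", "data": {
  "motion": [
    [0,-0.1,0,3,0,0,0],
    [0,-0.1,0,6,0,0,0],
    [0,-0.1,0,9,0,0,0],
    [0,-0.1,0,12,0,0,0],
    [0,-0.1,0,14.5,0,0,0],
    [0,-0.1,0,16.3,0,0,0],
    [0,-0.1,0,17.2,0,0,0],
    [0,-0.1,0,17.2,0,0,0],
    [0,-0.1,0,17.2,0,0,0]
  ]
}}

```text
time: 2.9
tool_pos: [0.6123, -0.2131, 0.0283]
eef_rot: [-3.141, 0.0, 0.2]
force: [-0.3, 0.3, 0.7]
width: 0.0854
```

Request:
{"op": "servo_tool", "data": {
  "motion": [
    [1,0,0,0,0,0,0],
    [1,0,0,0,0,0,0],
    [1,0,0,0,0,0,0],
    [1,0,0,0,0,0,0],
    [1,0,0,0,0,0,0],
    [1,0,0,0,0,0,0],
    [1,0,0,0,0,0,0],
    [1,0,0,0,0,0,0],
    [1,0,0,0,0,0,0],
    [1,0,0,0,0,0,0]
  ]
}}

```text
time: 3.73
tool_pos: [0.6129, -0.2139, 0.0285]
eef_rot: [3.141, -0.001, 0.199]
force: [-0.9, 1.1, 4.9]
width: 0.0099
```

Request:
{"op": "servo_tool", "data": {
  "motion": [
    [1,0,0,-0.5,0,0,0],
    [1,0,0,-2,0,0,0],
    [1,0,0,-4,0,0,0],
    [1,0,0,-6.5,0,0,0],
    [1,0,0,-9,0,0,0],
    [1,0,0,-12,0,0,0],
    [1,0,0,-15,0,0,0],
    [1,0,0,-18,0,0,0],
    [1,0,0,-20.5,0,0,0],
    [1,0,0,-22,0,0,0],
    [1,0,0,-22,0,0,0],
    [1,0,0,-22,0,0,0]
  ]
}}

```text
time: 4.73
tool_pos: [0.6127, -0.2139, 0.2475]
eef_rot: [3.142, -0.0, 0.199]
force: [0.0, 0.1, -3.3]
width: 0.0101
```

```bash
cat >> h.py <<'E'
def blue(f): 
    H=hsv(f); return ((H[...,0]>100)&(H[...,0]<125)&(H[...,1]>120)&(H[...,2]>50)).astype(np.uint8)
E
python3 - <<'E'
from h import *
from workcell import eyes
s=state(); f=eyes.grab_frame("wrist"); pickle.dump((s,f),open("w2.pkl","wb"))
cv2.imwrite("pics/w2.png",f["frame"][:,:,::-1])
he=np.array(f["hand_eye"])
C=cloud(f,he)  # tool coords
m=blue(f); k,l,st,ce=cv2.connectedComponentsWithStats(m)
for i in range(1,k):
    if st[i,4]<500: continue
    P=C[l==i]; print(st[i],np.median(P,0),P.min(0),P.max(0))
print(s["force"],s["width"],s["tool_pos"],s["eef_rot"])
E
```

```text
[    8   107   126   156 13755] [-0.27491947 -0.00847365  0.23622615] [-0.34828291 -0.09528521 -0.16414072] [0.00028628 0.11959571 0.24812615]
[  161   146   300   150 26006] [ 0.017086   -0.00891087  0.02092553] [-0.07450442 -0.06573072 -0.16414072] [0.24412616 0.07762929 0.2472964 ]
[ 0.03889095  0.0550277  -3.34486093] 0.01006019590506782 [ 0.61265429 -0.21392955  0.24746601] [ 3.14158915e+00 -3.95275923e-05  1.98930523e-01]
```

View pics/w2.png

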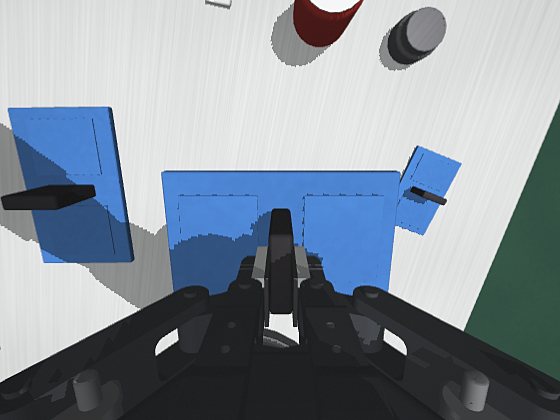

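The cover is held level. In the wrist image its far edge runs along row 171, from column 162 to 399. I'll work out its pose in the hand and set the waypoints.

```bash
python3 - <<'E'
from h import *
s,f=pickle.load(open("w2.pkl","rb")); he=np.array(f["hand_eye"])
C=cloud(f,he); m=blue(f)
P=C[m>0]; P=P[(abs(P[:,2]-.021)<.008)&(abs(P[:,0])<.08)]
A=np.c_[P[:,:2],np.ones(len(P))]; sol=np.linalg.lstsq(A,P[:,2],rcond=None)[0]; print("top plane",sol,len(P))
# corners from upper edge
m2=m.copy(); m2[:,398:]=0; m2[:,:150]=0
rows=[(c,np.nonzero(m2[:,c])[0].min()) for c in range(175,390,5)]
px=np.array(rows,float); px[:,1]-=.5
Q=onz(f,px,0.0205,he); print("far edge slope",np.polyfit(Q[:,0],Q[:,1],1), "y",Q[:,1].mean())
lr=[]
for r in range(180,260,10):
    cs=np.nonzero(m[r,:])[0]; cs=cs[(cs>150)&(cs<402)]
    q=onz(f,[[cs.min()-.5,r],[cs.max()+.5,r]],0.0205,he); lr.append(q[:,0])
print(np.round(lr,4))
E
```

```text
top plane [ 0.000472   -0.0098732   0.02070349] 22542
far edge slope [ 9.24405124e-06 -4.21492076e-02] y -0.04214920714534314
[[-0.0737  0.0756]
 [-0.0737  0.0763]
 [-0.0737  0.077 ]
 [-0.0738  0.0777]
 [-0.0738  0.0784]
 [-0.0738  0.0739]
 [-0.0739  0.0739]
 [-0.0739  0.074 ]]
```

```bash
cat >> h.py <<'E'
TC=np.eye(4);TC[:3,:3]=np.diag([1,-1,-1.]);TC[:3,3]=[0,.0025,.0288]   # cover in tool
CAS=casing([.5608,.2167,.125],17)
def goal(xe,ze,th,y=0,cas=None):
    th=np.radians(th); D=np.eye(4); D[:3,:3]=R.from_euler('y',-th).as_matrix()
    D[:3,3]=np.array([xe,y,ze])/1000+.075*D[:3,0]
    return (CAS if cas is None else cas)@D@np.linalg.inv(TC)
def coverin(s,cas=None):
    D=np.linalg.inv(CAS if cas is None else cas)@pose(s)@TC
    b=D[:3,3]-.075*D[:3,0]
    return "end_b mm",np.round(b*1000,1),"centre",np.round(D[:3,3]*1000,1),"tilt/roll/yaw deg",np.round(np.degrees([np.arctan2(D[2,0],D[0,0]),np.arctan2(D[2,1],D[2,2]),np.arctan2(D[1,0],D[0,0])]),2)
E
python3 - <<'E'
from h import *
for a in [(-45,80,12),(-45,10,12),(-60,4,12),(-75,2,12),(-75,1,0)]:
    g=goal(*a); print(a,g[:3,3],R.from_matrix(g[:3,:3]).as_euler('xyz'))
print(delta(goal(-45,80,12)))
for n in ["top"]:
    f=pickle.load(open(n+"0.pkl","rb")); print(onz(f,[[280,195]],.11),onz(f,[[285,160]],.05))
E
```

```text
(-45, 80, 12) [0.54384345 0.21413009 0.24962029] [ 3.14159265 -0.52359878  0.29670597]
(-45, 10, 12) [0.56452946 0.22045444 0.18304633] [ 3.14159265 -0.52359878  0.29670597]
(-60, 4, 12) [0.55266005 0.2168256  0.17270474] [ 3.14159265 -0.52359878  0.29670597]
(-75, 2, 12) [0.53960858 0.21283536 0.16616737] [ 3.14159265 -0.52359878  0.29670597]
(-75, 1, 0) [0.55126274 0.2163984  0.15334148] [ 3.14159265 -0.31415927  0.29670597]
(array([  1.77, -43.28,  -0.29]), array([ 0.024,  0.525, -0.096]))
[[ 0.62930167 -0.01086712  0.11      ]] [[ 0.73719785 -0.01324855  0.05      ]]
```

Request:
{"op": "servo_tool", "data": {
  "motion": [
    [1,0,-1,0,0,0,0],
    [1,0.1,-3,-0.3,0,0,0],
    [1,0.2,-6,-0.6,0,0.04,-0.01],
    [1,0.3,-9,-1,0,0.08,-0.02],
    [1,0.4,-12,-1,0,0.13,-0.03],
    [1,0.6,-15,-1,0,0.18,-0.04],
    [1,0.7,-18,-1,0.01,0.23,-0.05],
    [1,0.8,-21,-1,0.01,0.28,-0.06],
    [1,1.0,-24,-1,0.01,0.33,-0.07],
    [1,1.1,-27,-1,0.02,0.38,-0.08],
    [1,1.2,-29,-1,0.02,0.42,-0.09],
    [1,1.2,-30,-1,0.02,0.46,-0.09]
  ]
}}

```text
time: 5.78
tool_pos: [0.5616, 0.0858, 0.2551]
eef_rot: [-3.14, -0.458, 0.293]
force: [-1.5, -0.7, -3.7]
width: 0.0098
```

```bash
python3 - <<'E'
from h import *
s=state();print(coverin(s),s["width"],s["q"])
print(delta(goal(-45,80,12)))
E
```

```text
('end_b mm', array([ -65.6, -127.7,   96. ]), 'centre', array([   8.7, -127.9,  106.8]), 'tilt/roll/yaw deg', array([ 8.24,  0.04, -0.2 ])) 0.009784735580741097 [-0.08503512 -0.08560449 -0.4094719   0.81796405  0.1656028   1.2286201 ]
(array([  1.56, -12.8 ,   1.4 ]), array([-0.   ,  0.066, -0.003]))
```

Request:
{"op": "servo_tool", "data": {
  "motion": [
    [1,0.2,-2,0.2,0,0.01,0],
    [1,0.4,-4,0.3,0,0.02,0],
    [1,0.7,-6.5,0.6,0,0.04,0],
    [1,1.0,-9,0.9,0,0.06,0],
    [1,1.3,-11,1.2,0,0.066,-0.003],
    [1,1.6,-12.5,1.4,0,0.066,-0.003],
    [1,1.6,-12.8,1.4,0,0.066,-0.003],
    [1,1.6,-12.8,1.4,0,0.066,-0.003],
    [1,1.6,-12.8,1.4,0,0.066,-0.003]
  ]
}}

```text
time: 6.53
tool_pos: [0.5467, 0.211, 0.2506]
eef_rot: [3.139, -0.523, 0.295]
force: [0.3, 0.8, -3.1]
width: 0.0102
```

```bash
python3 - <<'E'
from h import *
from workcell import eyes
s=state();print(coverin(s),s["width"],s["force"],s["tool_pos"])
for n in ["wrist","scene","top"]:
    f=eyes.grab_frame(n); pickle.dump((s,f),open(f"{n}3.pkl","wb")); cv2.imwrite(f"pics/{n}3.png",f["frame"][:,:,::-1])
a,b,c=[cv2.imread(f"pics/{n}3.png") for n in ["wrist","scene","top"]]
cv2.imwrite("pics/m3.png",np.hstack([b[60:300,250:470],c[120:360,90:300]]).repeat(2,0).repeat(2,1)[:,:800])
print(delta(goal(-45,80,12)))
E
```

```text
('end_b mm', array([-43. ,  -3.8,  80.4]), 'centre', array([30.4, -3.9, 96. ]), 'tilt/roll/yaw deg', array([11.98, -0.19, -0.09])) 0.010152101837704958 [ 0.34997808  0.76113021 -3.11434191] [0.54671689 0.2110291  0.2505942 ]
(array([-0.36, -0.49,  0.05]), array([ 0.005, -0.002, -0.003]))
```

View pics/wrist3.png

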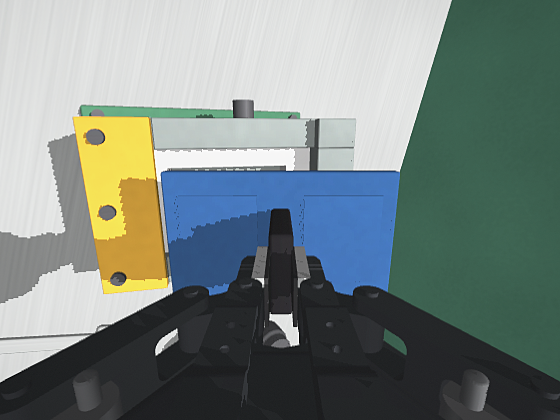

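View pics/m3.png

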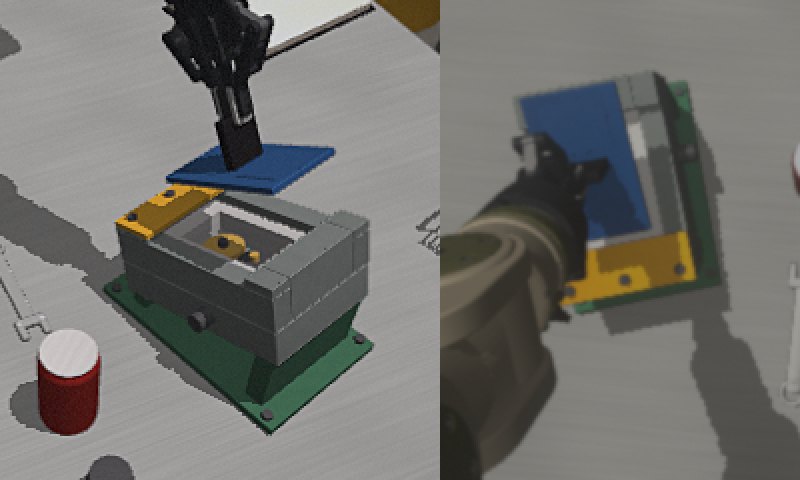

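The wrist view shows the cover hovering over the casing. The lip's free edge runs from (150,118) to (167,290), and the near side rim lies at rows 119–149. I'll check the casing frame against these.

```bash
python3 - <<'E'
from h import *
s,f=pickle.load(open("wrist3.pkl","rb")); T=pose(s)@np.array(f["hand_eye"])
H=hsv(f); Ci=np.linalg.inv(CAS)
def onc(px,z):
    o,d=rays(f,px,T); n=CAS[:3,2]; p=CAS[:3,3]+n*z/1000; t=((p-o)@n)/(d@n); Q=o+d*t[:,None]
    return tr(Ci,Q)*1000
m=((H[...,0]>15)&(H[...,0]<28)&(H[...,1]>150)&(H[...,2]>90)).astype(np.uint8)
px=[(np.nonzero(m[r,60:200])[0].max()+60+.5,r) for r in range(125,285,8)]
q=onc(px,24); print("lip edge x",q[:,0].round(1),"slope",np.polyfit(q[:,1],q[:,0],1))
px=[(c,np.nonzero(m[90:150,c])[0].min()+90-.5) for c in range(85,148,6)]
q=onc(px,24); print("lip side y",q[:,1].round(1),np.polyfit(q[:,0],q[:,1],1))
# intensity profile across the rim
V=H[...,2].astype(int);
for c in (200,240 if 0 else 220,270,290):
    print(c,[(r,f["frame"][r,c].tolist()) for r in range(112,124,1)],[(r,V[r,c]) for r in range(144,154)])
P=cloud(f,T)
for r,c in [(135,180),(135,220),(135,270),(157,175),(157,220)]: print((r,c),(tr(Ci,P[r,c])*1000).round(1))
print(onc([[200,118.5],[270,118.5]],12),onc([[200,149],[270,149]],12))
E
```

```text
lip edge x [-58.8 -58.7 -58.6 -58.5 -59.2 -59.1 -59.1 -59.8 -59.7 -59.6 -59.5 -58.7
 -59.4 -59.3 -60.1 -60.  -59.1 -59.  -58.9 -58.8] slope [ 3.07469600e-03 -5.92182547e+01]
lip side y [74.9 75.6 74.9 74.9 75.  75.  75.  75.  75.1 75.1 75.1] [-1.26513970e-04  7.50459827e+01]
200 [(112, [106, 170, 133]), (113, [108, 176, 138]), (114, [77, 124, 98]), (115, [56, 87, 70]), (116, [56, 92, 72]), (117, [54, 80, 67]), (118, [161, 167, 166]), (119, [197, 205, 202]), (120, [196, 204, 199]), (121, [193, 202, 197]), (122, [192, 201, 197]), (123, [192, 202, 197])] [(144, np.int64(196)), (145, np.int64(197)), (146, np.int64(198)), (147, np.int64(179)), (148, np.int64(131)), (149, np.int64(170)), (150, np.int64(184)), (151, np.int64(252)), (152, np.int64(250)), (153, np.int64(246))]
220 [(112, [105, 170, 133]), (113, [105, 170, 132]), (114, [105, 170, 134]), (115, [105, 170, 133]), (116, [104, 171, 134]), (117, [84, 145, 110]), (118, [159, 171, 164]), (119, [197, 204, 202]), (120, [197, 207, 204]), (121, [195, 205, 202]), (122, [195, 204, 202]), (123, [194, 205, 202])] [(144, np.int64(198)), (145, 
[... 824 characters left out ...]
117, [97, 94, 98]), (118, [132, 135, 136]), (119, [186, 193, 192]), (120, [204, 213, 210]), (121, [202, 212, 208]), (122, [201, 211, 207]), (123, [198, 210, 206])] [(144, np.int64(204)), (145, np.int64(206)), (146, np.int64(184)), (147, np.int64(139)), (148, np.int64(255)), (149, np.int64(255)), (150, np.int64(249)), (151, np.int64(247)), (152, np.int64(247)), (153, np.int64(247))]
(135, 180) [-38.7  60.8  10. ]
(135, 220) [-5.4 60.7 11.1]
(135, 270) [38.5 60.4 12.4]
(157, 175) [-45.9  41.5  -1.4]
(157, 220) [-6.2 40.7 -1.2]
[[-21.2194335   74.24703579  12.        ]
 [ 38.75186756  74.5613394   12.        ]] [[-22.99968909  49.03075657  12.        ]
 [ 38.4551833   48.13443212  12.        ]]
```

```bash
sed -i 's/^CAS=.*/CAS=casing([.5617,.2170,.1253],17)/' h.py; python3 - <<'E'
from h import *
s=state();print(s["joint_vel"].round(3),coverin(s))
print(delta(goal(-42,32,12)))
E
```

```text
[-0.005 -0.     0.007 -0.002  0.001  0.   ] ('end_b mm', array([-42.6,  -4.8,  81.1]), 'centre', array([30.8, -5. , 96.9]), 'tilt/roll/yaw deg', array([12.11, -0.23, -0.18]))
(array([-0.97, -0.51,  4.83]), array([ 0.005, -0.002, -0.003]))
```

Request:
{"op": "servo_tool", "data": {
  "motion": [
    [1,-0.2,-0.1,0.8,0,0,0],
    [1,-0.4,-0.2,1.6,0,0,0],
    [1,-0.6,-0.3,2.6,0,0,0],
    [1,-0.8,-0.4,3.6,0,0,0],
    [1,-0.9,-0.5,4.4,0,0,0],
    [1,-1.0,-0.5,4.8,0,0,0],
    [1,-1.0,-0.5,4.8,0,0,0],
    [1,-1.0,-0.5,4.8,0,0,0],
    [1,-1.0,-0.5,4.8,0,0,0],
    [1,-1.0,-0.5,4.8,0,0,0]
  ]
}}

```text
time: 7.52
tool_pos: [0.5619, 0.2204, 0.2067]
eef_rot: [3.139, -0.528, 0.294]
force: [-0.9, -0.1, -3.9]
width: 0.0097
```

```bash
python3 - <<'E'
from h import *
s=state();print(s["joint_vel"].round(3),coverin(s),s["force"])
print(delta(goal(-45,12,12)))
E
```

```text
[ 0.001 -0.003 -0.003 -0.002 -0.    -0.001] ('end_b mm', array([-40.9,   0.7,  33. ]), 'centre', array([32.4,  0.5, 48.9]), 'tilt/roll/yaw deg', array([12.23, -0.21, -0.12])) [-0.87098249 -0.08962009 -3.86334256]
(array([-0.83,  0.06,  2.  ]), array([ 0.004, -0.004, -0.002]))
```

Request:
{"op": "servo_tool", "data": {
  "motion": [
    [1,-0.2,0,0.4,0,0,0],
    [1,-0.4,0,0.8,0,0,0],
    [1,-0.6,0,1.2,0,0,0],
    [1,-0.8,0,1.6,0.002,0,0],
    [1,-0.8,0,2.0,0.004,-0.003,0],
    [1,-0.8,0,2.0,0.004,-0.003,0],
    [1,-0.8,0,2.0,0.004,-0.003,0]
  ]
}}

```text
time: 8.1
tool_pos: [0.5645, 0.2211, 0.184]
eef_rot: [-3.14, -0.523, 0.294]
force: [-0.1, -0.1, -2.7]
width: 0.0101
```

```bash
python3 - <<'E'
from h import *
from workcell import eyes
s=state();print(coverin(s),s["force"])
f=eyes.grab_frame("scene"); g=eyes.grab_frame("wrist");pickle.dump((s,f,g),open("e4.pkl","wb"))
Tc=pose(s)@TC
overlay(f,[(tr(CAS,rect(-61,-61,-75,75,24)),(0,255,0)),(tr(CAS,rect(-61,-61,-49,49,16)),(0,255,255)),(tr(Tc,rect(-75,75,-45,45,8)),(0,0,255))],(100,250,290,450),"pics/s4.png",5)
overlay(g,[],(80,320,60,420),"pics/w4.png",2)
print(delta(goal(-60,5,12)),delta(goal(-75,3,12)))
E
```

```text
('end_b mm', array([-45.6,   0.7,  10.9]), 'centre', array([27.8,  0.6, 26.5]), 'tilt/roll/yaw deg', array([11.94,  0.03, -0.12])) [-0.0913491  -0.13317874 -2.6842817 ]
(array([-1.59,  0.06,  0.32]), array([-0.   ,  0.   , -0.002])) (array([-3.1 ,  0.07,  0.2 ]), array([-0.   ,  0.   , -0.002]))
```

View pics/s4.png

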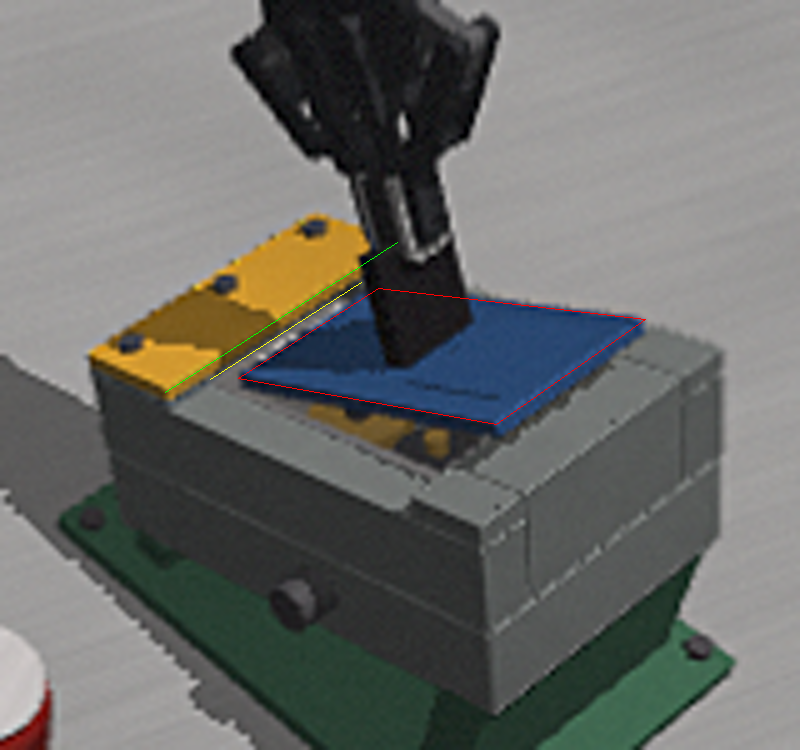

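View pics/w4.png

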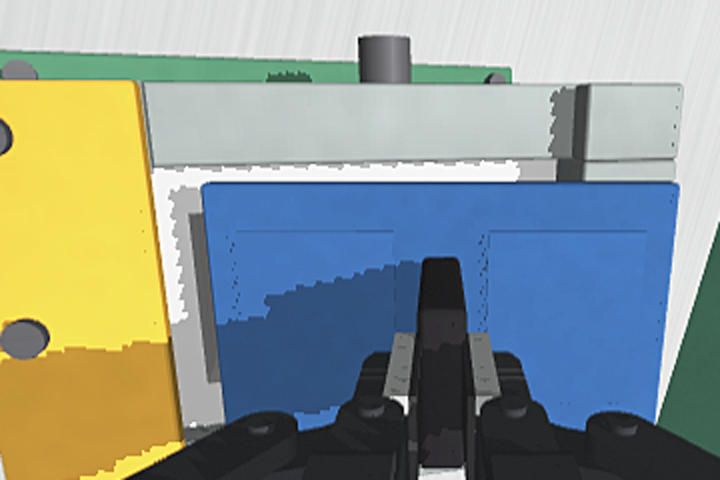

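In the scene view the cover's low edge, from (240,378) to (380,289) in the enlarged crop, sits just up-slope of the lip. The predicted outline matches it to within a few pixels of the crop. I'll slide it under the lip.

Request:
{"op": "servo_tool", "data": {
  "motion": [
    [1,-0.4,0,0.1,0,0,0],
    [1,-0.8,0,0.2,0,0,0],
    [1,-1.2,0,0.3,0,0,0],
    [1,-1.6,0,0.3,0,0,0],
    [1,-2.0,0,0.3,0,0,0],
    [1,-2.4,0,0.2,0,0,0],
    [1,-2.4,0,0.2,0,0,0]
  ]
}}

```text
time: 8.78
tool_pos: [0.5442, 0.2152, 0.17]
eef_rot: [-3.14, -0.522, 0.294]
force: [-0.2, 0.1, -3.0]
width: 0.0096
```

```bash
python3 - <<'E'
from h import *
s=state();print(coverin(s),s["force"])
print(delta(goal(-74.5,3,12)))
E
```

```text
('end_b mm', array([-70.1,   1. ,   4.2]), 'centre', array([ 3.3,  0.9, 19.7]), 'tilt/roll/yaw deg', array([11.9 ,  0.04, -0.11])) [-0.15313118  0.05892055 -2.99781477]
(array([-0.46,  0.09,  0.01]), array([-0.   ,  0.002, -0.002]))
```

Request:
{"op": "servo_tool", "data": {
  "motion": [
    [1,-0.2,0,0,0,0,0],
    [1,-0.4,0.1,0,0,0,0],
    [1,-0.5,0.1,0,0,0,0],
    [1,-0.5,0.1,0,0,0,0],
    [1,-0.5,0.1,0,0,0,0]
  ]
}}

```text
time: 9.2
tool_pos: [0.5417, 0.2132, 0.1683]
eef_rot: [-3.14, -0.523, 0.294]
force: [-0.4, 0.3, -3.0]
width: 0.01
```

```bash
python3 - <<'E'
from h import *
s=state();print(coverin(s),s["force"])
for a in [(-75,2.5,9),(-75,2,6),(-75,1.5,3),(-75,1,0)]: print(a,delta(goal(*a)))
E
```

```text
('end_b mm', array([-73.3,  -0.2,   3.4]), 'centre', array([ 0. , -0.3, 18.9]), 'tilt/roll/yaw deg', array([11.99,  0.03, -0.12])) [-0.40217042  0.32297055 -2.98523332]
(-75, 2.5, 9) (array([-0.04, -0.03,  0.44]), array([-0.   , -0.052, -0.002]))
(-75, 2, 6) (array([ 0.07, -0.03,  0.9 ]), array([-0.   , -0.104, -0.002]))
(-75, 1.5, 3) (array([ 0.16, -0.03,  1.35]), array([-0.   , -0.157, -0.002]))
(-75, 1, 0) (array([ 0.22, -0.03,  1.82]), array([-0.   , -0.209, -0.002]))
```

Request:
{"op": "servo_tool", "data": {
  "motion": [
    [1,-0.04,0,0.2,0,-0.025,0],
    [1,-0.04,0,0.4,0,-0.052,0],
    [1,0,0,0.65,0,-0.08,0],
    [1,0.06,0,0.9,0,-0.105,0],
    [1,0.1,0,1.1,0,-0.13,0],
    [1,0.15,0,1.35,0,-0.157,0],
    [1,0.15,0,1.35,0,-0.157,0]
  ]
}}

```text
time: 9.78
tool_pos: [0.5511, 0.2159, 0.1578]
eef_rot: [-3.141, -0.367, 0.295]
force: [0.6, 0.9, -3.1]
width: 0.0101
```

```bash
python3 - <<'E'
from h import *
s=state();print(coverin(s),s["force"],s["torque"])
for a in [(-75,1,1),(-75,0,0),(-75,-1,0)]: print(a,delta(goal(*a)))
E
```

```text
('end_b mm', array([-73.3,  -0.3,   1.4]), 'centre', array([ 1.6, -0.5,  5.3]), 'tilt/roll/yaw deg', array([ 3.03,  0.02, -0.12])) [ 0.63148464  0.89477314 -3.10741235] [-0.14578152  0.48802708  0.03193683]
(-75, 1, 1) (array([-0.08, -0.05,  0.29]), array([-0.   , -0.035, -0.002]))
(-75, 0, 0) (array([-0.04, -0.05,  0.53]), array([-0.   , -0.053, -0.002]))
(-75, -1, 0) (array([-0.05, -0.05,  0.63]), array([-0.   , -0.053, -0.002]))
```

Request:
{"op": "servo_tool", "data": {
  "motion": [
    [1,-0.05,0,0.15,0,-0.017,0],
    [1,-0.1,0,0.3,0,-0.035,0],
    [1,-0.1,0,0.4,0,-0.045,0],
    [1,-0.1,0,0.5,0,-0.053,0],
    [1,-0.1,0,0.55,0,-0.053,0],
    [1,-0.1,0,0.55,0,-0.053,0]
  ]
}}

```text
time: 10.28
tool_pos: [0.5504, 0.2159, 0.1517]
eef_rot: [-3.14, -0.313, 0.295]
force: [-0.3, 0.7, -3.0]
width: 0.01
```

```bash
python3 - <<'E'
from h import *
s=state();print(coverin(s),s["force"],s["torque"])
E
```

```text
('end_b mm', array([-77.4,  -0.1,  -0.2]), 'centre', array([-2.4, -0.3, -0.3]), 'tilt/roll/yaw deg', array([-0.05,  0.03, -0.11])) [-0.25245299  0.67222688 -2.95612305] [-0.11350675  0.4504373   0.00687313]
```

Request:
{"op": "servo_tool", "data": {
  "motion": [
    [1,0.05,0,0.05,0,0,0],
    [1,0.1,0,0.1,0,0,0],
    [1,0.1,0,0.15,0,0,0],
    [1,0.1,0,0.15,0,0,0]
  ]
}}

```text
time: 10.62
tool_pos: [0.5508, 0.216, 0.1515]
eef_rot: [-3.141, -0.313, 0.295]
force: [-7.0, -2.4, 5.3]
width: 0.0099
```

```bash
python3 - <<'E'
from h import *
s=state();print(coverin(s),s["force"],s["torque"])
E
```

```text
('end_b mm', array([-77.2,  -0.1,  -0.5]), 'centre', array([-2.2, -0.2, -0.6]), 'tilt/roll/yaw deg', array([-0.08,  0.01, -0.11])) [-6.99126989 -2.40339052  5.30108768] [-0.38760741  1.36349943 -0.01933369]
```

The force reading (8 N up relative to the hanging load) shows it on the ledge. I'll release partway, back off square to the face, then look.

Request:
{"op": "servo_tool", "data": {
  "motion": [
    [0.6,0,0,0,0,0,0],
    [0.6,0,0,0,0,0,0],
    [0.6,0,0,0,0,0,0],
    [0.6,0,0,0,0,0,0],
    [0.6,0,0,0,0,0,0],
    [0.6,0,0,0,0,0,0]
  ]
}}

```text
time: 11.12
tool_pos: [0.552, 0.2163, 0.1508]
eef_rot: [-3.141, -0.314, 0.295]
force: [0.4, -1.3, -0.8]
width: 0.0338
```

Request:
{"op": "servo_tool", "data": {
  "motion": [
    [0.6,0,0,-1,0,0,0],
    [0.6,0,0,-2.5,0,0,0],
    [0.6,0,0,-4.5,0,0,0],
    [0.6,0,0,-7,0,0,0],
    [0.6,0,0,-9.5,0,0,0],
    [0.6,0,0,-12,0,0,0],
    [0.6,0,0,-13,0,0,0],
    [0.6,0,0,-13,0,0,0]
  ]
}}

```text
time: 11.78
tool_pos: [0.5146, 0.2048, 0.2782]
eef_rot: [-3.141, -0.32, 0.295]
force: [0.7, 0.3, -0.2]
width: 0.0343
```

```bash
python3 - <<'E'
from h import *
from workcell import eyes
s=state();print(s["force"],s["width"])
f=eyes.grab_frame("wrist"); g=eyes.grab_frame("scene"); t=eyes.grab_frame("top"); pickle.dump((s,f,g,t),open("e5.pkl","wb"))
cv2.imwrite("pics/w5.png",f["frame"][:,:,::-1]); overlay(g,[],(100,250,290,450),"pics/s5.png",4); cv2.imwrite("pics/t5.png",t["frame"][:,:,::-1])
T=pose(s)@np.array(f["hand_eye"]); Ci=np.linalg.inv(CAS); P=tr(Ci,cloud(f,T).reshape(-1,3)).reshape(420,560,3)*1000
m=blue(f);k,l,st,ce=cv2.connectedComponentsWithStats(m)
i=1+np.argmax(st[1:,4]); Q=P[(l==i)]; Q=Q[abs(Q[:,2]-np.median(Q[:,2]))<5]
A=np.c_[Q[:,:2],np.ones(len(Q))]; sol=np.linalg.lstsq(A,Q[:,2],rcond=None)[0]; print("cover top plane in casing",sol,"tilt deg",np.degrees(np.arctan(sol[:2])))
c=cv2.findContours((l==i).astype(np.uint8),0,1)[0]; c=max(c,key=cv2.contourArea)
o,d=rays(f,c[:,0],T); n=CAS[:3,2]; p=CAS[:3,3]+n*.008; tt=((p-o)@n)/(d@n); q=tr(Ci,o+d*tt[:,None])*1000
print(q.min(0),q.max(0),cv2.minAreaRect(q[:,:2].astype(np.float32)))
E
```

```text
[ 0.70890689  0.30282854 -0.16924004] 0.03426981064821166
cover top plane in casing [-1.38924700e-03 -2.45110030e-03  7.41420111e+00] tilt deg [-0.07959794 -0.14043742]
[-62.68354744 -45.07494984   8.        ] [72.05223869 43.66984316  8.        ] ((4.6274261474609375, -0.7083206176757812), (88.44380950927734, 134.6866455078125), 89.86585998535156)
```

View pics/w5.png

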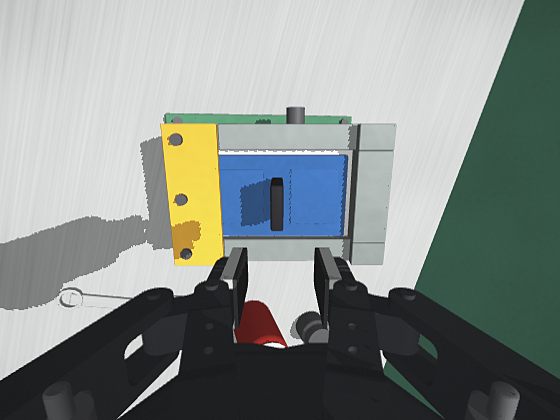

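View pics/s5.png

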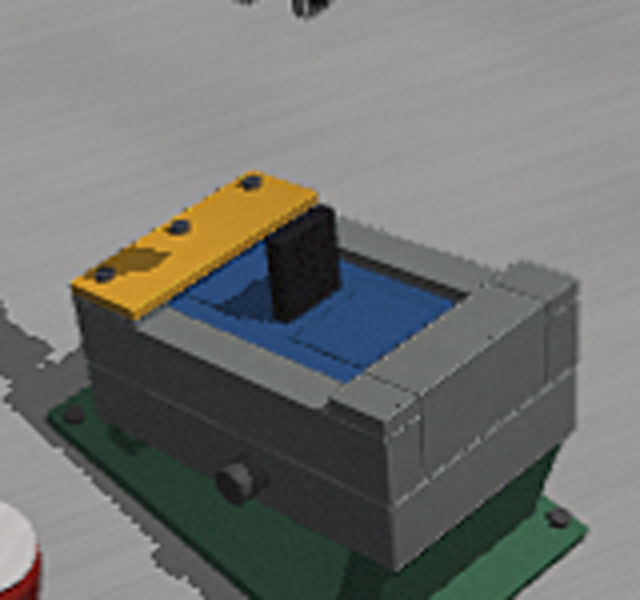

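The wrist view shows the blue plate in the recess at columns 221–347, rows 155–236, with the tab at (277,204) pointing outwards. Measured in the casing frame, its tilt is about 0.1°, its underside -0.6 mm from the ledge, and its centre about (-3,-0.7) mm. One quick check of rest and bystanders, then I'll hand in.

```bash
python3 - <<'E'
from h import *
from workcell import eyes,sign_off
s,f,g,t=pickle.load(open("e5.pkl","rb")); t0=pickle.load(open("top0.pkl","rb")); g0=pickle.load(open("scene0.pkl","rb"))
g2=eyes.grab_frame("scene")
print("cover px change",np.abs(g2["frame"][130:240,300:430].astype(int)-g["frame"][130:240,300:430]).mean())
for nm,(a,b,c,d) in {"wrench":(245,330,255,290),"can":(180,228,260,300),"piston":(148,182,270,300)}.items():
    u,v=t0["frame"][a:b,c:d],t["frame"][a:b,c:d]
    print(nm,cv2.phaseCorrelate(*[np.float64(cv2.cvtColor(x,cv2.COLOR_RGB2GRAY)) for x in (u,v)]))
print(state()["force"]); print(sign_off())
E
```

```text
cover px change 1.6424475524475524
wrench ((0.2941996461241274, -0.028504380756800174), 0.6863173831118052)
can ((-0.013597829777022952, 0.002853232784506332), 0.9942299706041262)
piston ((-0.07595930200953482, -0.05791943861355264), 0.9620901429305135)
[ 0.31520162  0.01758087 -0.6773816 ]
the job is handed in; nothing more can be done
None
```

The blue 150 x 90 mm cover is in the recess, grip outwards, with its low edge under the yellow lip. I released it and handed the job in at about 12 s on the robot's clock. I gripped it by the tab, tilted it 12° to the face, slid the low edge under the lip, and levelled it onto the ledge. I then let go and backed off square to the face.

**Last checks:**
- **Cover:** the wrist camera put its tilt at about 0.1°, its underside about 0.6 mm below the nominal ledge, and its centre about 0.7 mm off across the recess.
- **Along the slope:** the centre is about 3 mm low, from the visible high edge because the lip hides the other end. That is inside the 8 mm allowed.
- **Rest:** two scene pictures showed no visible shift of the cover, and the arm touched nothing.
- **Bystanders:** wrench, can and piston shifted less than 0.3 pixel in the top view, which is under 1 mm.

**Disagreements:**
- The wrist camera put the lip edge about 2 mm further up the slope than the top camera did. I used a position halfway between the two.
- The gripper read about 10 mm on the 12 mm tab, but the grip held.

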